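Scan the chamber's label, then hold its sprung hatch just below the balance point

TASK

Pick up the black scanner wand, hold it steady and square-on over the striped label on the sloping stand, about 8 cm away, for a good second to book the chamber's spring check, then stand it back upright in the middle of its charging pad. Take the chamber's hatch by its handle, raise it five to ten degrees past its balance point without letting it swing up to its stop, then bring it back to about five degrees below the balance point. Finish while holding it still there in the gripper, for the fitter to set the springs, and leave the other things alone.

Things in the scene. Friction and masses are not known exactly. Their poses are not given: they have to be found in the camera images.
- scanner_mid (a point): Centre, half-way up, of the loose black scanner wand: round, 122 mm tall, 0.12 kg, standing upright, z up along it. It reads out of its flat lower end, 61 mm below this point. Head 50 mm diameter over the lowest 30 mm, a cone up to 45 mm, then a straight handle 31 mm diameter up to 116 mm: grip this from above, about 85 mm over the lower end, at any yaw.
- pad_top (a point): Centre of the top of the charging pad on which the scanner stands: a flat dark disc, 90 mm diameter, 6 mm thick, fixed on the worktop to the left or right of the chamber (the label stand is on the other side).
- label_mid (a point): Centre of the striped white label (40 x 60 mm) on a sloping plate (60 x 80 mm), 45 mm above the worktop, on a small fixed stand left or right of the chamber. z is the plate's normal, leaning 0.40 rad from vertical towards the robot's side; y runs along its level long edge. To read, the wand's z axis lies along this z, within about 10 degrees, and points at this centre within about 15 mm.
- hatch_hinge (a point): Middle of the hinge line of the chamber's hatch, 106 mm above the worktop. The chamber is a fixed grey open box 170 x 220 x 100 mm, its front towards the robot. Axes are the chamber's: y along the hinge, x level from the handle towards the hinge, z up; they do not turn with the hatch.
- hatch_handle (a point): Middle of the hatch's handle: a level round steel bar, 12 mm diameter, 122 mm long, parallel to the hinge and 237 mm from it, on two 10 mm arms 110 mm apart; 49 mm clear between bar and hatch edge. Shut, it is level with the hinge, 106 mm above the worktop: pinch it from above, one finger before and one behind, opened to about 40 mm. It may turn in the fingers as the hatch swings.
- hatch (a joint): Hatch angle in rad: 0 shut and level, growing as the handle rises and swings back; stop at 1.40. Metal frame, clear pane, 0.9 kg, coil springs on the hinge. It balances at 0.85 rad (49 degrees): below, it falls shut by itself; above, the springs swing it to the stop. Force at the handle: 1.1 N to lift it from shut, 0.2 to 0.4 N some 5 to 10 degrees off balance.
- filter_box: Bystander: small carton 48 x 62 x 54 mm, origin under its centre.
- spray_bottle: Bystander: spray bottle 55 x 120 mm, 256 mm tall, origin under its centre.
- oring_tin: Bystander: round flat tin 56 mm diameter, 21 mm tall, origin under its centre.
- calliper: Bystander: vernier calliper 66 x 220 x 14 mm lying flat in front, origin under its centre.
- vial_rack: Bystander: metal vial rack 42 x 129 x 30 mm, origin under its centre.
- spanner: Bystander: open-ended spanner 25 x 128 x 5 mm lying flat, origin under its centre.
- driver: Bystander: small screwdriver 21 x 160 x 22 mm lying flat, origin under its centre.
Not all that is in view belongs to the job. What is shaped like the part that bears scanner_mid but green or yellow is not meant.

How it is judged:
On the way, in this order (a step that is already met when the one before it is completed fails the run):
1. the scanner is held square-on over the label, lower end 40 to 130 mm from it, within 20 mm of the axis and 0.26 rad, for 0.8 s (x of label_mid in the frame of scanner_mid between -0.02 and 0.02 m and y of label_mid in the frame of scanner_mid between -0.02 and 0.02 m and z of label_mid in the frame of scanner_mid between -0.191 and -0.101 m and angle between the z axis of scanner_mid and the z axis of label_mid, either way round below 0.26 rad), for 0.8 s.
2. the scanner stands upright on its pad, released (horizontal distance between scanner_mid and pad_top below 0.025 m and z of scanner_mid in the frame of pad_top below 0.065 m and angle between scanner_mid's own z axis and vertical below 0.08 rad and contact force between the fingers and scanner below 0.05 N), for 0.2 s.
3. the hatch is in the fingers, past its balance point (over 0.88 rad) (value of joint hatch above 0.88 rad and contact force between the fingers and hatch above 0.05 N), for 0.1 s.
At the end, for the whole second after the job is handed in: The hatch is held still by the fingers between 0.66 and 0.835 rad (balance at 0.85), and the scanner stands upright on its pad within 25 mm of the pad's centre (value of joint hatch between 0.66 and 0.835 rad and velocity of joint hatch between -0.05 and 0.05 rad/s and contact force between the fingers and hatch above 0.05 N and horizontal distance between scanner_mid and pad_top below 0.025 m and z of scanner_mid in the frame of pad_top between 0.055 and 0.065 m and angle between scanner_mid's own z axis and vertical below 0.08 rad); the arm keeps its last pose, push and grip.
It fails at once if the hatch swings up towards its stop (over 1.25 rad) (value of joint hatch above 1.25 rad).
It fails at once if another thing on the worktop is moved by more than 30 mm (distance of any of filter_box, spray_bottle, oring_tin, calliper, vial_rack, spanner, driver from where it was at the start of the episode above 0.03 m).
It also fails if it takes over 72 s, if anything falls off the work surface, if the arm or the gripper's body presses on something with over 40 N, if the wrist force passes 120 N, or if a joint passes its speed limit or range.

ROBOT

A 6-joint arm with a two-finger parallel gripper is mounted at the origin on a cart in front of the work surface, level with it; the furniture and walls round the work are solid. World frame = base frame: x ahead of the robot, y to its left, z up, the work surface at z = 0. Lengths are in m, angles in rad, forces in N, time in s.
With the tool pointing down it reaches from about 0.275 to 0.85 m from the base axis. Payload 5.2 kg.
Tool frame: the origin (TCP) lies at the very end of the fingers, on their centre line; the grasp point (between the pads) lies 19 mm behind it; z points along the fingers, y is the line along which they close (so a half turn about z gives the same grasp; the last joint's range is limited). The gripper opens to 85 mm and grips with 20 to 120 N. Pads are 22 mm wide; open, the fingers measure 114 mm over their backs; the gripper's body (76 mm by 85 mm) begins 54 mm behind the grasp point. The pads swing forward as they close: fully open they stand 13 mm farther back than shut.
Start: joints at [-1.334, 0.259, 1.535, -0, 1.348, -0.203], TCP at [0.234, -0.498, 0.231] pointing down, gripper open.
Joint ranges: [-3.14, 3.14], [-0.91, 2.08], [0.19, 2.58], [-1.22, 4.36], [0.22, 2.71], [-3.12, 3.12]. Speed limits (rad/s): [2.57, 2.57, 3.14, 3.14, 3.14, 3.14].

INTERFACE

Orientations are given as a rotation vector (axis times angle).
In Python, from plant import sensors, eyes, workorder gives the robot as it stands.
- The arm moves only by the tool play_rows, never from a script. Its argument "moves" is a list of rows, each a list of 7 numbers: the gripper's target within -1 to 1 (shut at 1, half-way at 0, fully open at -1), then the shift along the world's x, y, z in mm, then the turn, a rotation vector about the world's x, y, z in degrees. In form: [[gripper, x, y, z, ax, ay, az], ...]. A call has 1 to 12 rows; each row shifts and turns the commanded pose from where the row before left it; what a row does not reach is not made up. A row lasts 1/12 s, in which the tool goes at most 41.7 mm and 7.16 degrees, less where a joint would pass 70% of its speed; a pose out of reach is approached as far as the arm can. A call with a gripper value outside its range is refused whole. The fingers move at their own pace and stop on an object; "grip_force" is the grip in N (left out, the last holds). Time passes only in rows, so rows that do not move let the fingers close. It gives the time, the measured TCP pose, the force, the opening and the grip force at its end, in the units of the state.
- sensors.get_state(): the state, without advancing time (a new reading comes with each control period).
- eyes.camera(name): name is "scene" or "top"; returns a dict with "frame" (400x640x3 uint8, red, green, blue), "range_z" (400x640 float32, m along the optical axis (not along the pixel's ray), 0 where there is no reading), "fx", "fy", "cx", "cy" (pixels), "k1" (the pictures are not rectified: a ray, as slopes to the right and down, at radius r is drawn at 1 + k1 r^2 times it, then the intrinsics apply), "view" (4x4, takes a point from world to camera coordinates). Camera axes: x right, y down, z forward; pixel columns grow to the right and rows downward; lengths in m; the calibration is good to about 2 mm. A picture is of the moment at which its call begins.
- workorder.hand_in(): hands the job in; it is judged then, once.
Trained networks look in a picture, given as the dict that the camera call returned (one of the last four; its "shot" number tells which), for a name from the list of things; names that differ only in an ending like _2 or _b are one class to them, and where a whole thing is asked for, a point or a joint stands for the part that bears it (a point fixed in the world has none). Each returns a list of dicts, best first, with "confidence" (0 to 1); they miss things now and then, are a little off and sometimes report something else, mostly with a low value. They report only what shows in the picture. A call takes as long as a camera call. They do not tell look-alikes from the thing itself.
- eyes.recognise(picture, target): "location" ([column, row] as shares, 0 to 1, of the picture: columns of its width, rows of its height, amid what is visible of it).
- eyes.place_of(picture, target): "location" ([column, row] as shares, 0 to 1, of the picture: columns of its width, rows of its height: a listed point, or the origin of a listed thing).
The state is a dict: "clock": time; "joint_pos": joint angles; "qvel": joint speeds; "joint_efforts": joint torques, N m; "tool_pos": TCP position; "orientation": TCP orientation; "wrist_force": force on the tool from outside, world axes, zero at the start; "moment": the same for the moment, N m; "width": opening from 0.0 (shut) to 1.0 (fully open); "grasp_force": force on a finger pad.
Only numpy, scipy, OpenCV 4.12 (cv2) and the standard library are available. Lean on these libraries where they do the work, as an engineer would, in place of code of your own. Each camera call takes 0.05 s, during which the arm holds its last target. There are 200 camera calls.

## Working session

There is one attempt and no reset: what is moved stays moved. The work goes in short steps, Python scripts to look and compute and a tool call to move; the robot and the scene stay as the last step left them, time stands still between calls to the robot, and variables do not carry over. Pictures are saved under pics/ and viewed, at most 10 in all, crops included, and the job is handed in when it is done.

Besides the shell and the picture viewer there is one more tool, called after "Call:" as a command line: name --pt "numbers of a row" for each row, then --argument value for the rest. play_rows: Moves the arm, as the interface text tells. Its arguments: {"type":"object","properties":{"moves":{"type":"array","items":{"type":"array","items":{"type":"number"}}},"grip_force":{"type":"number"}},"required":["moves"]}

```bash
mkdir -p pics; cat > h.py <<'E'
import numpy as np, cv2
from plant import sensors, eyes, workorder
def undist(p,u,v):
    K=np.array([[p['fx'],0,p['cx']],[0,p['fy'],p['cy']],[0,0,1.]])
    return cv2.undistortPoints(np.array([[[u,v]]],float),K,np.array([p['k1'],0,0,0.]))[0,0]
def at_z(p,u,v,z):  # ray with plane z
    a,b=undist(p,u,v); T=np.linalg.inv(p['view']); d=T[:3,:3]@[a,b,1]; o=T[:3,3]
    return o+d*(z-o[2])/d[2]
def depth(p,u,v):
    a,b=undist(p,u,v); r=p['range_z'][int(round(v))-1:int(round(v))+2,int(round(u))-1:int(round(u))+2]; r=r[r>0]
    if len(r)==0: return None
    z=np.median(r); T=np.linalg.inv(p['view']); return T[:3,:3]@[a*z,b*z,z]+T[:3,3]
def cloud(p):
    K=np.array([[p['fx'],0,p['cx']],[0,p['fy'],p['cy']],[0,0,1.]])
    v,u=np.mgrid[:400,:640]; n=cv2.undistortPoints(np.stack([u,v],-1).reshape(-1,1,2).astype(float),K,np.array([p['k1'],0,0,0.])).reshape(400,640,2)
    z=p['range_z'].astype(float); c=np.dstack([n[...,0]*z,n[...,1]*z,z]); T=np.linalg.inv(p['view'])
    w=c@T[:3,:3].T+T[:3,3]; w[z<=0]=np.nan; return w
E
python3 - <<'E'
from h import *
np.set_printoptions(precision=3,suppress=True)
print(sensors.get_state())
for n in ['top','scene']:
    p=eyes.camera(n); cv2.imwrite(f'pics/{n}0.png',p['frame'][...,::-1])
    T=np.linalg.inv(p['view']);print(n,T[:3,3],T[:3,2])
    for t,z in [('scanner_mid',.067),('pad_top',.006),('label_mid',.045),('hatch_hinge',.106),('hatch_handle',.106),('filter_box',0),('spray_bottle',0),('oring_tin',0),('calliper',0),('vial_rack',0),('spanner',0),('driver',0)]:
        for r in eyes.place_of(p,t)[:3]:
            u,v=r['location'][0]*640,r['location'][1]*400
            print(t,round(r['confidence'],2),round(u),round(v),at_z(p,u,v,z),depth(p,u,v))
E
```

```text
{'clock': 0.0, 'joint_pos': array([-1.334,  0.259,  1.536,  0.   ,  1.348, -0.203]), 'qvel': array([ 0.001, -0.002,  0.   ,  0.   ,  0.   , -0.   ]), 'joint_efforts': array([ -0.001, -44.604, -29.057,  -0.001,   0.012,  -0.   ]), 'tool_pos': array([ 0.234, -0.497,  0.23 ]), 'orientation': array([-3.064, -0.685,  0.   ]), 'wrist_force': array([ 0.419, -0.339, -0.51 ]), 'moment': array([-0.024,  0.   , -0.02 ]), 'grasp_force': 0.0, 'width': 1.0016126339774396}
top [ 0.385 -0.014  1.568] [ 0.079  0.013 -0.997]
scanner_mid 0.59 409 216 [ 0.453 -0.332  0.067] [ 0.451 -0.319  0.129]
scanner_mid 0.56 438 219 [ 0.445 -0.434  0.067] [ 0.444 -0.429  0.084]
scanner_mid 0.56 407 179 [ 0.584 -0.325  0.067] [ 0.583 -0.323  0.074]
pad_top 0.6 400 218 [ 0.446 -0.313  0.006] [ 0.445 -0.307  0.037]
label_mid 0.69 222 197 [0.505 0.335 0.045] [0.505 0.335 0.046]
hatch_hinge 0.71 304 144 [0.69  0.045 0.106] [0.689 0.045 0.111]
hatch_handle 0.57 319 209 [ 0.466 -0.013  0.106] [ 0.471 -0.013  0.006]
filter_box 0.52 415 157 [ 0.676 -0.367  0.   ] [ 0.666 -0.354  0.057]
spray_bottle 0.71 222 144 [0.707 0.354
[... 510 characters left out ...]
 0.419  0.692 -0.588]
scanner_mid 0.68 356 260 [ 0.456 -0.333  0.067] [ 0.452 -0.339  0.074]
scanner_mid 0.64 375 286 [ 0.439 -0.455  0.067] [ 0.438 -0.456  0.068]
pad_top 0.72 356 269 [ 0.469 -0.317  0.006] [ 0.446 -0.346  0.043]
label_mid 0.54 276 169 [0.503 0.331 0.045] [ 0.157 -0.437  0.56 ]
hatch_hinge 0.92 349 177 [0.679 0.03  0.106] [0.674 0.023 0.112]
hatch_handle 0.56 303 199 [0.454 0.002 0.106] [ 0.45  -0.006  0.113]
filter_box 0.75 412 255 [ 0.679 -0.363  0.   ] [ 0.657 -0.384  0.028]
oring_tin 0.48 263 199 [0.382 0.221 0.   ] [0.372 0.196 0.019]
calliper 0.88 301 275 [ 0.303 -0.24   0.   ] [ 0.303 -0.242  0.002]
vial_rack 0.85 420 290 [ 0.591 -0.5    0.   ] [ 0.578 -0.511  0.018]
```

View pics/top0.png

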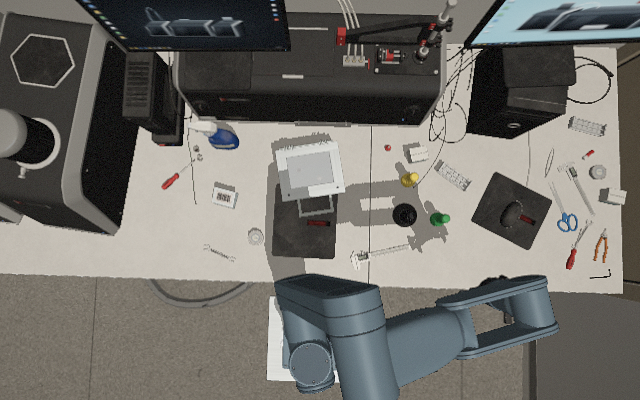

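View pics/scene0.png

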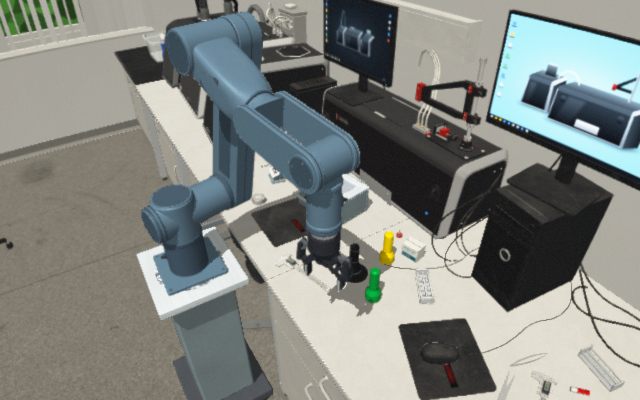

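The top view shows the black wand at about (405,215), with green at (440,219) and yellow at (410,180). The chamber is at (312,172) with its handle bar near (317,210), and the label stand is at (224,196). Next I'll refine these from the depth images.

```bash
cat > m.py <<'E'
from h import *
np.set_printoptions(precision=4,suppress=True)
ps={n:eyes.camera(n) for n in ['top','scene']}
for n,p in ps.items():
    w=cloud(p); X,Y,Z=w[...,0],w[...,1],w[...,2]
    dark=p['frame'].max(-1)<70
    near=lambda x,y,r:np.hypot(X-x,Y-y)<r
    for a,b in [(.112,.130),(.06,.112),(.015,.05),(.003,.012)]:
        m=near(.453,-.33,.06)&dark&(Z>a)&(Z<b)
        if m.sum()>2:
            q=w[m]; print(n,'wand z',a,b,m.sum(),q.mean(0),q.min(0),q.max(0))
    m=near(.505,.335,.045)&(Z>.02)&(Z<.08)
    if m.sum()>20:
        q=w[m]; c=q.mean(0); s=np.linalg.svd(q-c)[2]; nn=s[2]*np.sign(s[2][2]); print(n,'label',m.sum(),c,nn,np.arccos(nn[2]),q.min(0),q.max(0))
    m=near(.47,-.01,.09)&(Z>.085)&(Z<.125)
    if m.sum(): 
        q=w[m]; print(n,'bar',m.sum(),q.mean(0)); 
        print(np.c_[np.argwhere(m),q][::max(1,len(q)//25)])
    m=(X>.48)&(X<.75)&(abs(Y)<.2)&(Z>.09)&(Z<.13)
    if m.sum(): print(n,'hatch rect',cv2.minAreaRect(w[m][:,:2].astype(np.float32)),cv2.boxPoints(cv2.minAreaRect(w[m][:,:2].astype(np.float32))))
p=ps['top']; cv2.imwrite('pics/topcrop.png',cv2.resize(p['frame'][125:265,190:470,::-1],None,fx=2.85,fy=2.85,interpolation=cv2.INTER_CUBIC))
E
python3 m.py
```

```text
top wand z 0.112 0.13 54 [ 0.4539 -0.3259  0.1261] [ 0.4401 -0.3398  0.1168] [ 0.4676 -0.3124  0.1299]
top wand z 0.06 0.112 27 [ 0.4539 -0.3164  0.0864] [ 0.4407 -0.324   0.0607] [ 0.4696 -0.3122  0.1091]
top wand z 0.015 0.05 81 [ 0.454  -0.3175  0.0378] [ 0.4319 -0.3453  0.015 ] [ 0.5017 -0.2843  0.0495]
top wand z 0.003 0.012 209 [ 0.461  -0.3198  0.0075] [ 0.418  -0.3708  0.0031] [ 0.4993 -0.2825  0.012 ]
top label 334 [0.5052 0.3322 0.0474] [-0.3892  0.088   0.9169] 0.4104614051661503 [0.4715 0.2906 0.029 ] [0.5403 0.3742 0.0629]
top bar 666 [0.5111 0.0003 0.1119]
[[182.     315.       0.5591   0.002    0.1062]
 [184.     310.       0.5515   0.019    0.1079]
 [185.     313.       0.5481   0.0085   0.1099]
 [186.     312.       0.5437   0.0117   0.1175]
 [187.     307.       0.5401   0.0289   0.1147]
 [187.     333.       0.5431  -0.0605   0.1103]
 [188.     326.       0.539   -0.0365   0.1095]
 [189.     317.       0.5345  -0.0056   0.111 ]
 [190.     306.       0.5298   0.032    0.1133]
 [190.     332.       0.5325  -0.0573   0.1117]
 [191.     318.       0.527   -0.0093   0.1
[... 2453 characters left out ...]
 0.0202   0.1071]
 [197.     300.       0.4462   0.0135   0.1092]
 [197.     302.       0.4471  -0.0006   0.1174]
 [198.     300.       0.4451   0.0116   0.1063]
 [198.     302.       0.4484   0.0022   0.1107]
 [198.     304.       0.4545  -0.0021   0.111 ]
 [199.     302.       0.4477   0.0011   0.1071]
 [199.     304.       0.4523  -0.0057   0.1095]
 [200.     303.       0.4483  -0.0051   0.1061]
 [200.     305.       0.4519  -0.014    0.1101]
 [201.     305.       0.4488  -0.0194   0.1102]]
scene hatch rect ((0.6554052233695984, -0.04443756490945816), (0.1825927346944809, 0.10059201717376709), 56.019256591796875) [[ 0.5627 -0.092 ]
 [ 0.6461 -0.1483]
 [ 0.7481  0.0032]
 [ 0.6647  0.0594]]
```

View pics/topcrop.png

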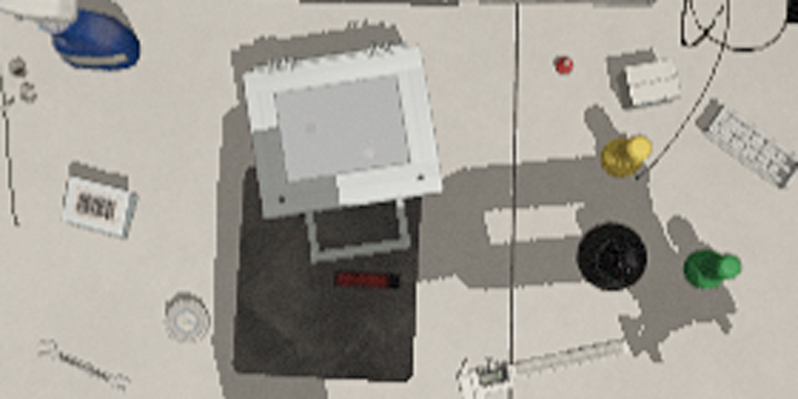

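Call:
play_rows --pt "-1 24 19 0 0 0 6.5" --pt "-1 28 21 0 0 0 6.5" --pt "-1 28 22 0 0 0 6.5" --pt "-1 28 22 0 0 0 6.5" --pt "-1 28 22 0 0 0 6.5" --pt "-1 28 22 0 0 0 6.5" --pt "-1 28 22 0 0 0 6.5" --pt "-1 27 20 0 0 0 6.5" --pt "-1 0 0 0 0 0 0" --grip_force 50

```text
clock: 2.15
tool_pos: [0.4573, -0.3236, 0.2314]
orientation: [2.445, 1.972, 0.005]
wrist_force: [-1.3, -0.3, 0.1]
width: 0.998
grasp_force: 0.0
```

Call:
play_rows --pt "-1 -4 -3 -20 0 0 0" --pt "-1 0 0 -35 0 0 0" --pt "-1 0 0 -35 0 0 0" --pt "-1 0 0 -35 0 0 0" --pt "-1 0 0 -24 0 0 0" --pt "-1 0 0 -10 0 0 0" --pt "0.6 0 0 0 0 0 0" --pt "0.6 0 0 0 0 0 0" --pt "1 0 0 0 0 0 0" --pt "1 0 0 0 0 0 0" --pt "1 0 0 0 0 0 0" --pt "1 0 0 0 0 0 0"

```text
clock: 3.15
tool_pos: [0.4503, -0.3318, 0.0744]
orientation: [2.452, 1.957, 0.001]
wrist_force: [0.0, 0.8, 7.5]
width: 0.348
grasp_force: 49.3
```

Call:
play_rows --pt "1 0 0 0 0 0 0" --pt "1 0 0 0 0 0 0" --pt "1 0 0 0 0 0 0"

```text
clock: 3.4
tool_pos: [0.4503, -0.3318, 0.0744]
orientation: [2.452, 1.957, 0.0]
wrist_force: [0.1, -0.7, 6.4]
width: 0.347
grasp_force: 49.3
```

```bash
python3 - <<'E'
from h import *
p=eyes.camera('scene'); cv2.imwrite('pics/g.png',cv2.resize(p['frame'][150:350,220:480,::-1],None,fx=3,fy=3,interpolation=cv2.INTER_CUBIC))
s=sensors.get_state(); print(s['joint_pos'],s['tool_pos'],s['width'],s['grasp_force'],s['wrist_force'])
E
```

```text
[-8.34395144e-01  4.24846989e-01  1.71449205e+00  9.62987447e-05
  9.98046738e-01 -6.11076765e-01] [ 0.45032948 -0.33175629  0.07435971] 0.3467354623629294 49.32777911424637 [0.43276877 0.45879514 5.77390644]
```

View pics/g.png

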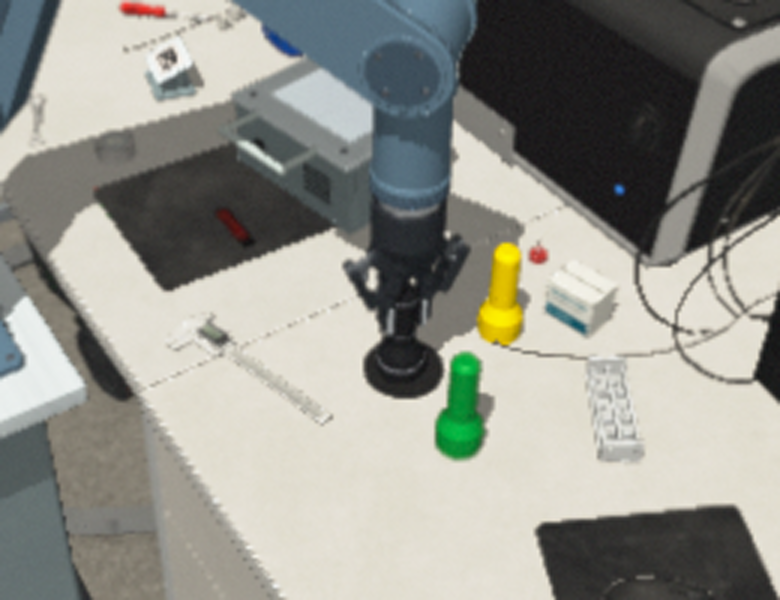

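The wand is in the fingers. Lifting it lets me look at the bare pad.

Call:
play_rows --pt "1 0 0 10 0 0 0" --pt "1 0 0 25 0 0 0" --pt "1 0 0 35 0 0 0" --pt "1 0 0 35 0 0 0" --pt "1 0 10 35 0 0 0" --pt "1 0 30 30 0 0 0" --pt "1 0 40 10 0 0 0" --pt "1 0 40 0 0 0 0" --pt "1 0 40 0 0 0 0" --pt "1 0 40 0 0 0 0" --pt "1 0 0 0 0 0 0"

```text
clock: 4.37
tool_pos: [0.4478, -0.1242, 0.2526]
orientation: [-2.448, -1.964, -0.004]
wrist_force: [-0.2, 0.3, -1.4]
width: 0.352
grasp_force: 49.6
```

```bash
python3 - <<'E'
from h import *
np.set_printoptions(precision=4,suppress=True)
s=sensors.get_state(); print(s['tool_pos'],s['orientation'],s['width'],s['wrist_force'])
for n in ['top','scene']:
    p=eyes.camera(n); w=cloud(p)
    m=(np.hypot(w[...,0]-.453,w[...,1]+.327)<.065)&(p['frame'].max(-1)<70)&(abs(w[...,2])<.02)
    k,l,st,c=cv2.connectedComponentsWithStats(m.astype(np.uint8)); i=1+np.argmax(st[1:,4]); m=l==i
    cs=cv2.findContours(m.astype(np.uint8),0,2)[0]; e=cv2.fitEllipse(max(cs,key=len))
    print(n,m.sum(),at_z(p,*c[i],.006),e,at_z(p,*e[0],.006),w[m].min(0),w[m].max(0))
    # hanging wand
    t=s['tool_pos']
    for a in (.012,-.02,-.05,-.065):
        q=w[(abs(w[...,2]-t[2]-a)<.006)&(np.hypot(w[...,0]-t[0],w[...,1]-t[1])<.04)]
        if len(q): print(a,len(q),q.mean(0)-t,q.min(0)-t,q.max(0)-t)
    cv2.imwrite(f'pics/pad_{n}.png',p['frame'][...,::-1])
E
```

```text
[ 0.4478 -0.1242  0.2526] [-2.4479 -1.9641 -0.0036] 0.3516067827932275 [-0.2178  0.3057 -1.3761]
top 355 [ 0.4569 -0.3335  0.006 ] ((405.8405456542969, 215.4520263671875), (18.478961944580078, 24.507896423339844), 24.224332809448242) [ 0.4571 -0.333   0.006 ] [ 0.418  -0.3715 -0.0036] [ 0.5026 -0.294   0.0175]
-0.05 1 [-0.0073  0.0261 -0.0464] [-0.0073  0.0261 -0.0464] [-0.0073  0.0261 -0.0464]
-0.065 1 [ 0.0029  0.0287 -0.0609] [ 0.0029  0.0287 -0.0609] [ 0.0029  0.0287 -0.0609]
scene 368 [ 0.4548 -0.3285  0.006 ] ((354.06646728515625, 272.2508239746094), (17.9697322845459, 24.761520385742188), 95.61679077148438) [ 0.4549 -0.3281  0.006 ] [ 0.414  -0.3712  0.002 ] [ 0.4956 -0.2856  0.0154]
0.012 54 [-0.0048 -0.0093  0.0122] [-0.0293 -0.0188  0.006 ] [0.0247 0.0079 0.0178]
-0.02 34 [-0.004  -0.0078 -0.0213] [-0.0181 -0.0182 -0.0258] [ 0.0167  0.0051 -0.0143]
-0.05 42 [-0.0095 -0.0144 -0.0504] [-0.0245 -0.0246 -0.0557] [ 0.0154  0.0127 -0.0441]
-0.065 18 [-0.0099 -0.0136 -0.0624] [-0.0229 -0.0258 -0.0657] [ 0.0157  0.007  -0.0593]
```

Call:
play_rows --pt "1 0 30 0 0 0 0" --pt "1 0 39 0 0 0 0" --pt "1 0 40 0 0 0 0" --pt "1 0 40 0 0 0 0" --pt "1 0 40 0 0 0 0" --pt "1 0 40 0 0 0 0" --pt "1 0 40 0 0 0 0" --pt "1 0 40 0 0 0 0" --pt "1 0 40 0 -1 -4 0" --pt "1 0 40 0 -1 -4 0" --pt "1 0 40 0 -1 -4 0" --pt "1 0 36 0 -1 -4 0"

```text
clock: 5.47
tool_pos: [0.4503, 0.3353, 0.2526]
orientation: [2.267, 1.807, 0.261]
wrist_force: [0.6, -1.0, -1.1]
width: 0.351
grasp_force: 49.9
```

Call:
play_rows --pt "1 0 0 -20 -1 -6 0" --pt "1 0 0 -25 0 0 0" --pt "1 0 0 -20 0 0 0" --pt "1 0 0 -8 0 0 0" --pt "1 0 0 0 0 0 0" --pt "1 0 0 0 0 0 0"

```text
clock: 5.97
tool_pos: [0.4504, 0.3332, 0.1792]
orientation: [2.2, 1.751, 0.349]
wrist_force: [0.7, -0.9, -1.0]
width: 0.352
grasp_force: 50.3
```

```bash
cat > lab.py <<'E'
from h import *
from scipy.spatial.transform import Rotation as R
np.set_printoptions(precision=4,suppress=True)
s=sensors.get_state(); t=s['tool_pos']; Rm=R.from_rotvec(s['orientation']).as_matrix(); print(s['clock'],t,Rm[:,2],s['width'],s['wrist_force'])
L=np.array([.505,.333,.045]); d=L-t; along=d@Rm[:,2]; print('along (want .146)',along,'lateral wand-ish',d-along*Rm[:,2])
ps=[eyes.camera(n) for n in ('top','scene')]
for p in ps:
    for r in eyes.place_of(p,'label_mid')[:2]:
        u,v=r['location'][0]*640,r['location'][1]*400; print('label',r['confidence'],at_z(p,u,v,.045))
    for r in eyes.place_of(p,'scanner_mid')[:4]:
        u,v=r['location'][0]*640,r['location'][1]*400; print('wand',r['confidence'],at_z(p,u,v,t[2]))
p=ps[0]; a=cv2.resize(p['frame'][150:260,160:300,::-1],None,fx=3,fy=3,interpolation=2); p=ps[1]; b=cv2.resize(p['frame'][100:210,220:340,::-1],None,fx=3,fy=3,interpolation=2)
cv2.imwrite('pics/lab.png',np.hstack([a,b]))
E
python3 lab.py
```

```text
5.9667 [0.4504 0.3332 0.1792] [ 0.3741 -0.0862 -0.9234] 0.35241716962209824 [ 0.7024 -0.911  -1.0427]
along (want .146) 0.14434956035466998 lateral wand-ish [ 0.0006  0.0122 -0.0009]
label 0.53 [0.493  0.3282 0.045 ]
wand 0.63 [0.4565 0.3429 0.1792]
wand 0.51 [ 0.4392 -0.4041  0.1792]
wand 0.47 [ 0.5711 -0.3142  0.1792]
label 0.48 [0.5098 0.3445 0.045 ]
wand 0.81 [ 0.4942 -0.4319  0.1792]
wand 0.69 [0.4561 0.3444 0.1792]
wand 0.67 [ 0.3782 -0.5277  0.1792]
```

View pics/lab.png

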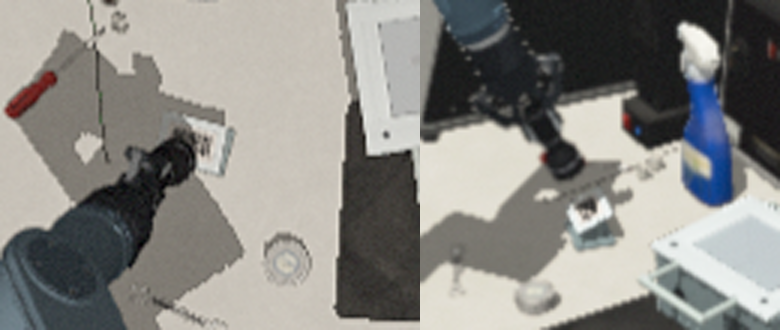

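Call:
play_rows --pt "1 0 6 0 0 0 0" --pt "1 0 0 0 0 0 0" --pt "1 0 0 0 0 0 0" --pt "1 0 0 0 0 0 0" --pt "1 0 0 0 0 0 0" --pt "1 0 0 0 0 0 0" --pt "1 0 0 0 0 0 0" --pt "1 0 0 0 0 0 0" --pt "1 0 0 0 0 0 0" --pt "1 0 0 0 0 0 0" --pt "1 0 0 0 0 0 0" --pt "1 0 0 0 0 0 0"

```text
clock: 7.27
tool_pos: [0.4492, 0.3398, 0.1788]
orientation: [2.199, 1.754, 0.35]
wrist_force: [-0.5, -0.0, -1.4]
width: 0.35
grasp_force: 50.3
```

Call:
play_rows --pt "1 0 0 0 0 0 0" --pt "1 0 0 0 0 0 0" --pt "1 0 0 0 0 0 0" --pt "1 0 0 0 0 0 0" --pt "1 0 0 0 0 0 0" --pt "1 0 0 0 0 0 0"

```text
clock: 7.77
tool_pos: [0.4492, 0.3398, 0.1788]
orientation: [2.199, 1.754, 0.35]
wrist_force: [-0.6, 0.2, -1.0]
width: 0.348
grasp_force: 50.3
```

```bash
sed -i 's#pics/lab.png#pics/lab2.png#' lab.py; cat >> lab.py <<'E'
c=t+np.array([.001,.003,0])
for p in ps:
    w=cloud(p)
    dk=p['frame'].max(-1)<60
    q=w[dk&(np.linalg.norm(w-t,axis=-1)<.1)]-t
    l=q@Rm   # tool frame
    for a in (-.05,.0,.03,.055):
        k=l[(abs(l[:,2]-a)<.008)&(np.hypot(l[:,0],l[:,1])<.035)]
        if len(k)>4: print(a,len(k),k.mean(0),k.min(0),k.max(0))
    print('cam dir in tool', (np.linalg.inv(p['view'])[:3,3]-t)@Rm)
    print('label plate dark bars', )
    f=p['frame']; m=(np.linalg.norm(w-L,axis=-1)<.03)&(f.max(-1)<110)&(w[...,2]<.075)
    if m.sum(): print(m.sum(), w[m].mean(0), w[m].min(0), w[m].max(0))
E
python3 lab.py
```

```text
7.7667 [0.4492 0.3398 0.1788] [ 0.3741 -0.0853 -0.9235] 0.347702906408034 [-0.5711  0.2459 -0.9873]
along (want .146) 0.14499608536221884 lateral wand-ish [0.0016 0.0056 0.0001]
label 0.62 [0.5117 0.3309 0.045 ]
wand 0.71 [0.4541 0.3377 0.1788]
wand 0.63 [ 0.4332 -0.4102  0.1788]
wand 0.61 [ 0.5657 -0.3104  0.1788]
label 0.56 [0.5438 0.556  0.045 ]
label 0.48 [0.5086 0.3345 0.045 ]
wand 0.71 [0.4678 0.3738 0.1788]
wand 0.63 [ 0.3765 -0.5233  0.1788]
wand 0.54 [ 0.5004 -0.4384  0.1788]
-0.05 28 [-0.0065  0.0195 -0.0509] [-0.0133 -0.0184 -0.0563] [ 0.0077  0.0346 -0.0446]
0.0 9 [-0.0085  0.0047  0.002 ] [-0.0108 -0.013  -0.0062] [-0.0034  0.0136  0.008 ]
0.03 61 [-0.0047  0.0138  0.0313] [-0.0186 -0.014   0.0226] [0.0197 0.033  0.0374]
0.055 20 [-0.0089  0.0198  0.0534] [-0.0204 -0.0136  0.0471] [0.0104 0.0294 0.0629]
cam dir in tool [-0.3595  0.5477 -1.2771]
label plate dark bars
36 [0.5074 0.3371 0.0481] [0.4892 0.3139 0.0379] [0.5199 0.3532 0.0594]
-0.05 57 [-0.0066  0.003  -0.051 ] [-0.023  -0.0342 -0.0577] [ 0.0151  0.0321 -0.0431]
0.0 19 [-0.0105  0.0003 -0.0001] [-0.0166 -0.0118 -0.0057] [-0.0023  0.0102  0.0075]
0.03 40 [-0.0129 -0.0002  0.0295] [-0.0277 -0.0205  0.0221] [-0.0019  0.0189  0.0377]
0.055 24 [-0.0132 -0.0012  0.0571] [-0.0245 -0.0219  0.0504] [-0.004   0.0212  0.0629]
cam dir in tool [-1.548   0.0822 -0.8694]
label plate dark bars
19 [0.5021 0.3388 0.0484] [0.4914 0.3098 0.0271] [0.5127 0.3558 0.0566]
```

Call:
play_rows --pt "1 0 0 15 0 0 0" --pt "1 0 0 30 1 4 0" --pt "1 0 -20 25 1 6 0" --pt "1 0 -35 4 1 6 0" --pt "1 0 -40 0 1 6 0" --pt "1 0 -40 0 1 0 0" --pt "1 0 -40 0 0 0 0" --pt "1 0 -40 0 0 0 0" --pt "1 0 -40 0 0 0 0" --pt "1 0 -40 0 0 0 0" --pt "1 0 -40 0 0 0 0" --pt "1 0 -40 0 0 0 0"

```text
clock: 9.07
tool_pos: [0.4488, -0.0372, 0.2531]
orientation: [2.453, 1.961, 0.0]
wrist_force: [2.4, 0.2, -1.6]
width: 0.35
grasp_force: 50.5
```

Call:
play_rows --pt "1 0 -40 0 0 0 0" --pt "1 0 -40 0 0 0 0" --pt "1 0 -40 0 0 0 0" --pt "1 0 -40 0 0 0 0" --pt "1 0 -40 0 0 0 0" --pt "1 0 -40 0 0 0 0" --pt "1 0 -40 0 0 0 0" --pt "1 0 -18 0 0 0 0" --pt "1 0 0 0 0 0 0" --pt "1 0 0 0 0 0 0"

```text
clock: 9.9
tool_pos: [0.4487, -0.3343, 0.2522]
orientation: [-2.455, -1.958, 0.0]
wrist_force: [-0.6, -0.9, -2.2]
width: 0.35
grasp_force: 50.5
```

```bash
python3 - <<'E'
from h import *
from scipy.spatial.transform import Rotation as R
np.set_printoptions(precision=4,suppress=True)
s=sensors.get_state(); t=s['tool_pos']; Rm=R.from_rotvec(s['orientation']).as_matrix(); print(t,Rm,s['width'],s['wrist_force'])
w=cloud(eyes.camera('scene'))
for a in (-.02,-.05,-.06):
    q=w[(abs(w[...,2]-t[2]-a)<.006)&(np.hypot(w[...,0]-t[0],w[...,1]-t[1])<.035)]
    if len(q): print(a,len(q),q.mean(0)-t,q.min(0)-t,q.max(0)-t)
E
```

```text
[ 0.4487 -0.3343  0.2522] [[ 0.2226  0.9749 -0.0007]
 [ 0.9749 -0.2226  0.0007]
 [ 0.0005 -0.0008 -1.    ]] 0.34994109804630247 [-0.5856 -0.928  -2.1671]
-0.02 42 [-0.0062 -0.0032 -0.0213] [-0.0179 -0.0136 -0.026 ] [ 0.0162  0.0155 -0.0145]
-0.05 57 [-0.0123 -0.0096 -0.0496] [-0.0265 -0.0207 -0.056 ] [ 0.0161  0.0153 -0.0441]
-0.06 46 [-0.0098 -0.0102 -0.0598] [-0.0255 -0.0217 -0.0657] [ 0.0185  0.016  -0.0541]
```

Call:
play_rows --pt "1 5 1 -20 0 0 0" --pt "1 0 0 -38 0 0 0" --pt "1 0 0 -38 0 0 0" --pt "1 0 0 -38 0 0 0" --pt "1 0 0 -25 0 0 0" --pt "1 0 0 -12 0 0 0" --pt "1 0 0 -4 0 0 0" --pt "1 0 0 -1.5 0 0 0" --pt "1 0 0 0 0 0 0" --pt "1 0 0 0 0 0 0"

```text
clock: 10.78
tool_pos: [0.4552, -0.3325, 0.0779]
orientation: [2.451, 1.961, 0.0]
wrist_force: [0.3, -0.0, -1.3]
width: 0.35
grasp_force: 50.5
```

Call:
play_rows --pt "1 -1 0 -2 0 0 0" --pt "1 0 0 -1 0 0 0" --pt "1 0 0 -0.5 0 0 0" --pt "1 0 0 0 0 0 0" --pt "1 0 0 0 0 0 0"

```text
clock: 11.2
tool_pos: [0.4537, -0.3328, 0.0743]
orientation: [2.452, 1.96, 0.0]
wrist_force: [-1.5, 0.8, 6.3]
width: 0.35
grasp_force: 51.1
```

Call:
play_rows --pt "0.2 0 0 0 0 0 0" --pt "-0.3 0 0 0 0 0 0" --pt "-1 0 0 0 0 0 0" --pt "-1 0 0 0 0 0 0" --pt "-1 0 0 0 0 0 0" --pt "-1 0 0 0 0 0 0" --pt "-1 0 0 0 0 0 0" --pt "-1 0 0 15 0 0 0" --pt "-1 0 0 30 0 0 0" --pt "-1 0 0 40 0 0 0" --pt "-1 0 0 40 0 0 0" --pt "-1 0 0 40 0 0 0"

```text
clock: 12.2
tool_pos: [0.4528, -0.3318, 0.2393]
orientation: [-2.453, -1.961, 0.0]
wrist_force: [0.2, -1.0, -0.3]
width: 1.0
grasp_force: 0.0
```

Call:
play_rows --pt "-1 -40 0 10 0 0 4" --pt "-1 -40 0 0 0 0 4" --pt "-1 -40 0 0 0 0 4" --pt "-1 -20 0 0 0 0 4" --pt "-1 0 0 0 0 0 4" --pt "-1 0 0 0 0 0 3" --pt "-1 0 0 0 0 0 0"

```text
clock: 12.78
tool_pos: [0.3127, -0.3323, 0.248]
orientation: [2.012, 2.412, -0.0]
wrist_force: [-0.6, -0.3, 0.6]
width: 0.999
grasp_force: 0.0
```

```bash
python3 - <<'E'
from h import *
from scipy.spatial.transform import Rotation as R
np.set_printoptions(precision=4,suppress=True)
s=sensors.get_state(); t=s['tool_pos']; Rm=R.from_rotvec(s['orientation']).as_matrix(); print(s['clock'],t,Rm[:,0],s['joint_pos'],s['width'])
for n in ['top','scene']:
    p=eyes.camera(n); w=cloud(p); X,Y,Z=w[...,0],w[...,1],w[...,2]; dark=p['frame'].max(-1)<70
    for a,b in [(.112,.130),(.06,.112),(.015,.05),(.003,.012)]:
        q=w[(np.hypot(X-.455,Y+.33)<.06)&dark&(Z>a)&(Z<b)]
        if len(q)>2: print(n,'wand',a,len(q),q.mean(0),q.min(0),q.max(0))
    xd=np.array([.984,.177]); yd=np.array([-.177,.984])
    c=w[...,:2]@np.c_[xd,yd]
    # bar pixels
    m=(abs(X-.457)<.05)&(abs(Y)<.09)&(Z>.095)&(Z<.12)&(c[...,0]<.478)
    q=w[m]; 
    if len(q)>10:
        f=np.polyfit(q[:,1],q[:,0],1); cq=c[m]; print(n,'bar',len(q),f,q.mean(0),cq.min(0),cq.max(0),np.median(cq,0)); print(np.histogram(cq[:,0],8),np.histogram(cq[:,1],12))
    m=(c[...,0]>.50)&(c[...,0]<.75)&(abs(c[...,1])<.2)&(Z>.085)&(Z<.125)&(Y>-.2)
    q=c[m]; print(n,'lid',q.min(0),q.max(0),np.percentile(q,[2,98],axis=0)); print(np.histogram(q[:,0],12)); print(cv2.minAreaRect(w[m][:,:2].astype(np.float32)))
    for k,z in (('hatch_handle',.106),('hatch_hinge',.106)):
        for r in eyes.place_of(p,k)[:2]: print(k,r['confidence'],at_z(p,r['location'][0]*640,r['location'][1]*400,z))
    cv2.imwrite(f'pics/h_{n}.png',cv2.resize(p['frame'][130:270,240:440,::-1],None,fx=4,fy=4,interpolation=2))
E
```

```text
12.7833 [ 0.3127 -0.3323  0.248 ] [-0.179   0.9839 -0.0006] [-1.0611  0.0752  1.7173  0.      1.3485 -1.241 ] 0.9985816720704961
top wand 0.112 54 [ 0.4575 -0.3261  0.1253] [ 0.4437 -0.3439  0.1147] [ 0.4707 -0.3136  0.13  ]
top wand 0.06 25 [ 0.4563 -0.3171  0.0864] [ 0.4443 -0.3251  0.062 ] [ 0.4716 -0.3138  0.1108]
top wand 0.015 85 [ 0.4576 -0.3185  0.0389] [ 0.4355 -0.3499  0.0153] [ 0.4943 -0.2951  0.0499]
top wand 0.003 191 [ 0.4586 -0.3196  0.0074] [ 0.418  -0.3699  0.003 ] [ 0.5024 -0.2852  0.0119]
top bar 165 [-0.1809  0.4596] [ 0.4603 -0.004   0.1118] [ 0.4416 -0.1453] [ 0.4776 -0.0254] [ 0.4493 -0.0855]
(array([47, 46, 31, 10,  8,  5,  8, 10]), array([0.4416, 0.4461, 0.4506, 0.4551, 0.4596, 0.4641, 0.4686, 0.4731,
       0.4776])) (array([32, 10, 10, 10, 10, 11,  8, 12,  9, 12, 10, 31]), array([-0.1453, -0.1353, -0.1254, -0.1154, -0.1054, -0.0954, -0.0854,
       -0.0754, -0.0654, -0.0554, -0.0454, -0.0354, -0.0254]))
top lid [ 0.5004 -0.195 ] [0.7499 0.2   ] [[ 0.5056 -0.1897]
 [ 0.6915  0.0246]]
(array([355, 378, 378, 380, 382, 376, 373, 381, 362,  36,   0,  61]), array
[... 888 characters left out ...]
554, 0.4606, 0.4659, 0.4712,
       0.4764])) (array([ 2,  5,  2,  2,  4,  4,  5,  3,  2,  9, 13,  4]), array([-0.0859, -0.0805, -0.0751, -0.0697, -0.0642, -0.0588, -0.0534,
       -0.0479, -0.0425, -0.0371, -0.0317, -0.0262, -0.0208]))
scene lid [ 0.5004 -0.1999] [0.7498 0.0271] [[ 0.5083 -0.1944]
 [ 0.6809  0.0092]]
(array([ 38,  38,  57,  93, 125, 132, 139, 183, 126,   5,   0,   5]), array([0.5004, 0.5211, 0.5419, 0.5627, 0.5835, 0.6043, 0.6251, 0.6459,
       0.6667, 0.6875, 0.7082, 0.729 , 0.7498]))
((0.6313840746879578, 0.025812894105911255), (0.2501600980758667, 0.22442330420017242), 9.585762977600098)
hatch_handle 0.87 [ 0.4453 -0.0031  0.106 ]
hatch_hinge 0.69 [0.7007 0.0409 0.106 ]
```

View pics/h_scene.png

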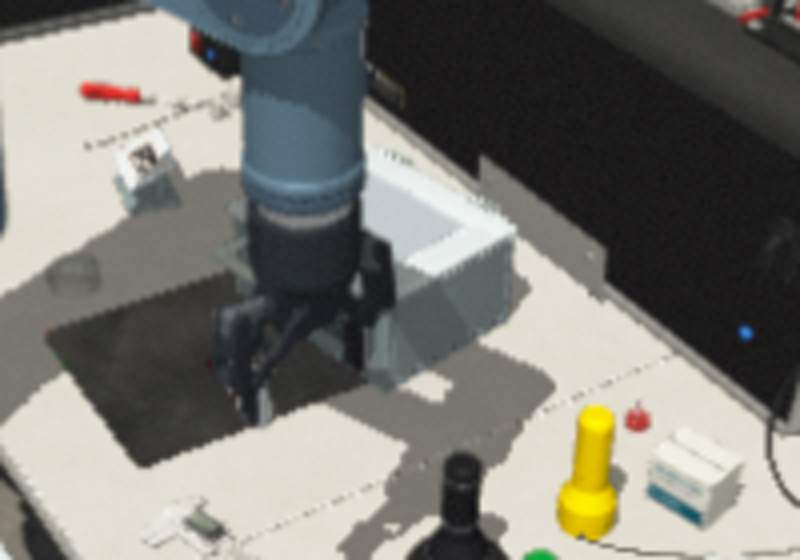

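Call:
play_rows --pt "0.06 10 28 0 0 0 0" --pt "0.06 16 36 -5 0 0 0" --pt "0.06 16 36 -5 0 0 0" --pt "0.06 16 36 -5 0 0 0" --pt "0.06 16 36 -5 0 0 0" --pt "0.06 16 36 -5 0 0 0" --pt "0.06 16 36 -5 0 0 0" --pt "0.06 16 36 -10 0 0 0" --pt "0.06 15 30 -10 0 0 0" --pt "0.06 6 18 0 0 0 0" --pt "0.06 0 0 0 0 0 0" --pt "0.06 0 0 0 0 0 0" --grip_force 25

```text
clock: 14.08
tool_pos: [0.4563, -0.0032, 0.1975]
orientation: [-2.01, -2.414, 0.001]
wrist_force: [0.4, -0.0, -0.0]
width: 0.469
grasp_force: 0.0
```

Call:
play_rows --pt "0.06 0 0 -20 0 0 0" --pt "0.06 0 0 -30 0 0 0" --pt "0.06 0 0 -30 0 0 0" --pt "0.06 0 0 -20 0 0 0" --pt "0.06 0 0 -10 0 0 0" --pt "0.06 0 0 0 0 0 0"

```text
clock: 14.58
tool_pos: [0.4542, -0.0052, 0.0857]
orientation: [-2.013, -2.406, 0.004]
wrist_force: [-0.8, -0.2, -0.4]
width: 0.471
grasp_force: 0.0
```

```bash
python3 - <<'E'
from h import *
s=sensors.get_state(); print(s['tool_pos'],s['wrist_force'],s['width'])
p=eyes.camera('top');q=eyes.camera('scene')
a=cv2.resize(p['frame'][120:230,260:370,::-1],(400,400),interpolation=2); b=cv2.resize(q['frame'][110:220,250:360,::-1],(400,400),interpolation=2)
cv2.imwrite('pics/bar.png',np.hstack([a,b]))
E
```

```text
[ 0.45422372 -0.00518619  0.08570056] [-0.7836229  -0.23106336 -0.40800174] 0.47102016952060194
```

View pics/bar.png

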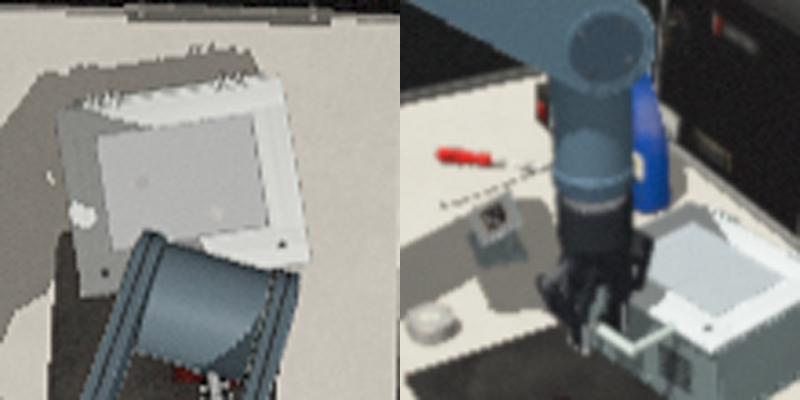

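The scene half shows the fingers straddling the bar at about (600,325), one in front and one behind. Closing on it now.

Call:
play_rows --pt "0.5 0 0 0 0 0 0" --pt "0.8 0 0 0 0 0 0" --pt "1 0 0 0 0 0 0" --pt "1 0 0 0 0 0 0" --pt "1 0 0 0 0 0 0" --pt "1 0 0 0 0 0 0" --pt "1 0 0 0 0 0 0" --pt "1 0 0 0 0 0 0"

```text
clock: 15.35
tool_pos: [0.453, -0.0056, 0.0883]
orientation: [-2.01, -2.411, 0.009]
wrist_force: [-10.8, -7.8, 7.6]
width: 0.134
grasp_force: 25.4
```

Call:
play_rows --pt "1 -1 -1 1 0 0 0" --pt "1 0.1 0 5 0 0 0" --pt "1 0.2 0 7 0 0 0" --pt "1 0.9 0.2 11.7 0 0 0" --pt "1 1.5 0.3 11.7 0 0 0" --pt "1 2.0 0.4 11.7 0 0 0" --pt "1 1.2 0.2 5 0 0 0" --pt "1 0 0 0 0 0 0"

```text
clock: 16.02
tool_pos: [0.4585, -0.0046, 0.142]
orientation: [-2.011, -2.41, 0.007]
wrist_force: [-10.3, -4.1, -0.5]
width: 0.129
grasp_force: 24.7
```

Call:
play_rows --pt "1 -1 -0.5 4 0 0 0" --pt "1 2 0.4 8 0 0 0" --pt "1 2.2 0.4 8 0 0 0" --pt "1 3.7 0.7 11.3 0 0 0" --pt "1 4.2 0.8 11 0 0 0" --pt "1 4.8 0.9 10.8 0 0 0" --pt "1 2.6 0.5 5.5 0 0 0" --pt "1 0 0 0 0 0 0"

```text
clock: 16.68
tool_pos: [0.4796, -0.0008, 0.2018]
orientation: [2.013, 2.412, -0.001]
wrist_force: [-6.5, -1.7, 1.6]
width: 0.128
grasp_force: 24.7
```

```bash
cat > ang.py <<'E'
from h import *
np.set_printoptions(precision=4,suppress=True)
s=sensors.get_state(); t=s['tool_pos']; print(s['clock'],t,s['wrist_force'],s['moment'],s['grasp_force'],s['width'])
xd=np.array([.984,.177]); yd=np.array([-.177,.984]); hc=.685
g=t+[0,0,.019]; cx=hc-g[:2]@xd; cz=g[2]-.106; print('grip pt: r',np.hypot(cx,cz),'angle',np.arctan2(cz,cx))
for n in ('top','scene'):
    p=eyes.camera(n); w=cloud(p); c=w[...,:2]@np.c_[xd,yd]; d=hc-c[...,0]; z=w[...,2]-.106
    r=np.hypot(d,z); th=np.arctan2(z,d)
    m=(r>.07)&(r<.18)&(abs(c[...,1]+.085)<.105)&(th>.1)&(th<1.4)&(p['frame'].min(-1)>80)
    # hatch plane fit (top face ~5mm above mid-plane)
    if m.sum()>20:
        h=np.histogram(th[m],np.arange(.1,1.4,.05)); k=np.argmax(h[0]); mm=m&(abs(th-h[1][k]-.025)<.08)
        f=np.polyfit(d[mm],z[mm],1); print(n,m.sum(),mm.sum(),'median th',np.median(th[mm]),'slope ang',np.arctan(f[0]),'icpt',f[1])
E
python3 ang.py
```

```text
16.6833 [ 0.4796 -0.0008  0.2018] [-6.5256 -1.726   1.6402] [-0.1391  1.2442  0.0447] 24.651260375976562 0.12765762247435405
grip pt: r 0.24219405407052677 angle 0.4940519565899119
top 1047 1038 median th 0.5224048832399915 slope ang 0.5094915431787 icpt 0.0016418078627328473
scene 291 291 median th 0.5059203305301999 slope ang 0.502044828362413 icpt 0.0005870465005015935
```

Call:
play_rows --pt "1 2 0.4 4.5 0 0 0" --pt "1 3.2 0.6 5.5 0 0 0" --pt "1 6.2 1.1 9.9 0 0 0" --pt "1 6.7 1.2 9.6 0 0 0" --pt "1 7.2 1.3 9.3 0 0 0" --pt "1 5 0.9 5.8 0 0 0" --pt "1 2.5 0.4 3 0 0 0" --pt "1 0 0 0 0 0 0"

```text
clock: 17.45
tool_pos: [0.5113, 0.0051, 0.25]
orientation: [-2.013, -2.411, 0.003]
wrist_force: [-12.4, -1.1, 10.5]
width: 0.129
grasp_force: 25.2
```

```bash
python3 ang.py
```

```text
17.45 [0.5113 0.0051 0.25  ] [-12.3561  -1.0906  10.4602] [-0.2847  2.2879  0.0782] 25.236326158046722 0.12861985652068822
grip pt: r 0.24354449535763215 angle 0.7330761167323883
top 325 323 median th 0.7726204058160536 slope ang 0.738446218833918 icpt 0.005129552900431328
```

Call:
play_rows --pt "1 1 0.5 4.5 0 0 0" --pt "1 5 0.9 6 0 0 0" --pt "1 7.5 1.4 7.5 0 0 0" --pt "1 8 1.5 7.5 0 0 0" --pt "1 7.5 1.4 6 0 0 0" --pt "1 5 0.9 3.5 0 0 0" --pt "1 2 0.4 1.2 0 0 0" --pt "1 0 0 0 0 0 0" --pt "1 0 0 0 0 0 0"

```text
clock: 18.3
tool_pos: [0.5493, 0.0121, 0.2861]
orientation: [2.012, 2.41, 0.002]
wrist_force: [-6.2, -0.8, 8.3]
width: 0.129
grasp_force: 25.5
```

```bash
python3 ang.py
```

```text
18.3 [0.5493 0.0121 0.2861] [-6.1937 -0.7745  8.259 ] [-0.1613  1.113   0.0136] 25.522910356521606 0.12934626051025364
grip pt: r 0.2447927031206592 angle 0.9500281179288548
top 59 59 median th 0.9850913078953865 slope ang 0.9445446044708381 icpt 0.00913933986468779
scene 287 286 median th 0.901070404467031 slope ang 0.9126837999989674 icpt -0.002565222767763643
```

Call:
play_rows --pt "1 3 0.5 2.5 0 0 0" --pt "1 2.5 0.5 2 0 0 0" --pt "1 0 0 0 0 0 0" --pt "1 0 0 0 0 0 0" --pt "1 0 0 0 0 0 0"

```text
clock: 18.82
tool_pos: [0.5547, 0.0131, 0.2899]
orientation: [2.012, 2.41, 0.002]
wrist_force: [-5.4, -0.3, 6.4]
width: 0.131
grasp_force: 25.6
```

```bash
python3 ang.py
```

```text
18.8167 [0.5547 0.0131 0.2899] [-5.4021 -0.3367  6.4473] [-0.1493  0.9274  0.0219] 25.597335398197174 0.1306107474982309
grip pt: r 0.24474263104665045 angle 0.9772882201938891
top 51 51 median th 1.0140425125255335 slope ang 0.9639902663769123 icpt 0.012248756912434523
scene 333 332 median th 0.9290908166847818 slope ang 0.9438881786399421 icpt -0.003499888399910465
```

Call:
play_rows --pt "1 -3 -0.5 -2.2 0 0 0" --pt "1 -6 -1.1 -4.5 0 0 0" --pt "1 -8 -1.5 -6.7 0 0 0" --pt "1 -8 -1.4 -7.3 0 0 0" --pt "1 -7 -1.3 -6.8 0 0 0" --pt "1 -4 -0.8 -4 0 0 0" --pt "1 -2 -0.4 -2 0 0 0" --pt "1 0 0 0 0 0 0" --pt "1 0 0 0 0 0 0" --pt "1 0 0 0 0 0 0"

```text
clock: 19.75
tool_pos: [0.5163, 0.006, 0.2555]
orientation: [2.013, 2.411, 0.001]
wrist_force: [-6.3, -0.9, 4.9]
width: 0.126
grasp_force: 26.1
```

```bash
python3 ang.py; python3 - <<'E'
from h import *
p=eyes.camera('scene'); cv2.imwrite('pics/end.png',cv2.resize(p['frame'][100:310,220:480,::-1],None,fx=2.8,fy=2.8,interpolation=2))
E
```

```text
19.75 [0.5163 0.006  0.2555] [-6.3013 -0.9366  4.8768] [-0.11    0.833  -0.0116] 26.05034440755844 0.1260419766654397
grip pt: r 0.24358431466503336 angle 0.7639566990844913
top 258 258 median th 0.8054850097266468 slope ang 0.7628040394142759 icpt 0.006113127820037794
scene 38 37 median th 0.7170063676682078 slope ang 0.7363699462977158 icpt -0.0012804147571108513
```

View pics/end.png

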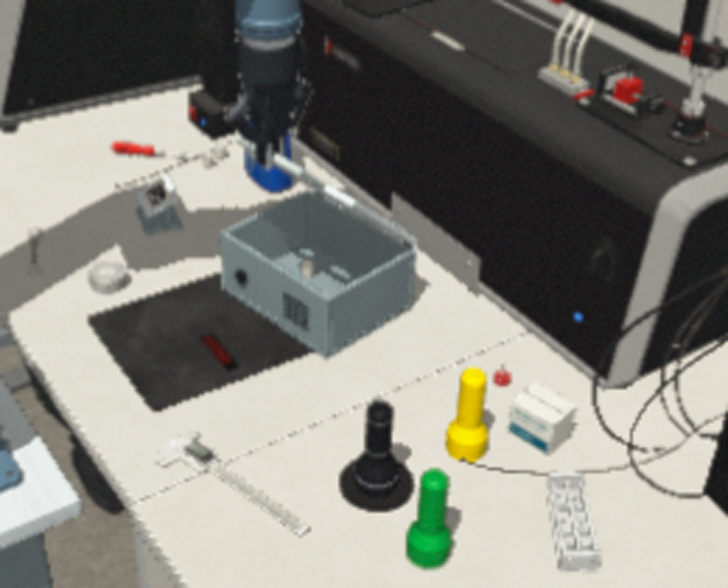

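The black wand stands upright on its pad at (378,455). The hatch is held open in the gripper at about 0.76 rad, near (275,160), and the other things have not moved.

```bash
python3 -c "
from plant import workorder,sensors
print(sensors.get_state()['qvel'].round(4)); print(workorder.hand_in())"
```

```text
[-0.0011  0.0008  0.002  -0.001   0.0002 -0.    ]
the job is handed in; nothing more can be done
None
```

The job is handed in, with no verdict returned: by my measurements the label was read for about 1.5 s, the wand stands upright within about 3 mm of its pad's centre, and the hatch was raised to about 0.96 rad and is now held still at about 0.76 rad (roughly 5° below balance).

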